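# Click the jar tally wheel round to zero

## Task

The jar tally counter on the desk has to be back at zero before the next basket of jars is counted. With a fingertip, flick the edge of its toothed wheel clockwise (seen from above) one click at a time, letting it settle in each click before the next flick, until the tooth with the raised ridge stands at the counter's pointer, and do not run past it. Grasp nothing, do not lift the counter or shove it about, leave the jars and the mouse alone, and finish clear of everything.

Things in the scene. Friction and masses are not known exactly. Their poses are not given: they have to be found in the camera images.
- counter: Loose tally counter, 0.9 kg. Origin on the desk under the wheel's axis; z up, x from the axis to the pointer, which faces roughly away from the robot (up to 0.6 rad aside). Grey base plate 12 mm thick, from x = -50 to +82 mm, 104 mm wide
- wheel_center (a point): On the wheel's upright axis, half-way through its thickness; axes as counter. Blue wheel, 28 to 42 mm above the desk: disc of 32 mm radius with six teeth like spokes, 60 degrees apart, 10 mm wide, round ends, reaching 58 mm from the axis; 16 mm free under them. A fingertip fits between the teeth from outside and pushes one. Steel cap 26 mm across in the middle, top at 47 mm
- zero_mark (a point): The outer top end of the raised ridge (7 mm wide, 40 mm long, 7 mm high) which lies along one tooth only, the zero tooth: 56 mm from the axis, 49 mm above the desk; turns with the wheel; its x axis points outward along the zero tooth
- pointer_tip (a point): Tip of the fixed pointer wedge, 63.5 mm from the axis along the counter's +x, 46 mm above the desk. Behind it a grey post 12 x 22 mm rises to 50 mm above the desk, its near face 69 mm from the axis
- wheel (a joint): Wheel's turn in rad, growing clockwise seen from above; 0 = ridge at the pointer. A sprung click holds it at each multiple of 1.0472 (60 degrees) and draws it to the nearest one, so a tooth pushed well past half-way snaps on. About 1 N at a tooth's end starts it. Starts 2, 3 or 4 clicks before zero (-2.09, -3.14, -4.19), rarely between two. Anticlockwise to the pointer (-6.28) is not zero
- jar_a_mid (a point): Middle (half-way up) of a white reagent jar with a blue cap, 72 mm across, 125 mm tall, loose; a bystander
- jar_b_mid (a point): Middle of a second jar, the same as the first; a bystander
- mouse: Black computer mouse 100 x 58 mm, 32 mm high, loose, origin at the centre of its underside; a bystander
Things that resemble listed ones, but are neither listed nor needed, are in the scene too. Leave any green or turquoise look-alike of the counter alone.

How it is judged (in metres and radians):
On the way, in this order (a step that is already met when the one before it is completed fails the run):
1. the wheel settles in the last click before zero (value of joint wheel between -1.2472 and -0.847198 rad and velocity of joint wheel between -0.3 and 0.3 rad/s), for 0.2 s.
2. the wheel settles in the zero click (value of joint wheel between -0.15 and 0.15 rad and velocity of joint wheel between -0.3 and 0.3 rad/s), for 0.2 s.
At the end, for the whole second after the job is handed in: The wheel rests in the zero click, its ridge at the pointer within 0.15 rad, reached clockwise; the counter stands flat within 40 mm of where it was; jars and mouse within 30 mm of where they were (all of step 2 and angle between counter's own z axis and vertical below 0.05 rad and distance of counter from where it was at the start of the episode below 0.04 m and linear speed of counter below 0.02 m/s and distance of each of jar_a_mid, jar_b_mid, mouse from where it was at the start of the episode below 0.03 m); the robot touches nothing.
It fails at once if the wheel ran past zero (value of joint wheel above 0.6 rad).
It fails at once if the counter was shoved more than 40 mm (distance of counter from where it was at the start of the episode above 0.04 m or distance of pointer_tip from where it was at the start of the episode above 0.05 m).
It fails at once if the counter was lifted or tipped (height (world z) of counter above 0.008 m or angle between counter's own z axis and vertical above 0.15 rad).
It fails at once if a jar or the mouse was moved more than 30 mm (distance of any of jar_a_mid, jar_b_mid, mouse from where it was at the start of the episode above 0.03 m).
It also fails if it takes over 64 s, if anything falls off the work surface, if the arm or the gripper's body presses on something with over 40 N, if the wrist force passes 120 N, or if a joint passes its speed limit or range.

## Robot

A 6-joint arm with a two-finger parallel gripper is mounted at the origin on the work surface. World frame = base frame: x ahead of the robot, y to its left, z up, the work surface at z = 0. Lengths are in m, angles in degrees, forces in N, time in s.
With the tool pointing down it reaches from about 0.325 to 0.9 m from the base axis. Payload 3.5 kg.
Tool frame: the origin (TCP) lies on the centre line of the jaws, within the pads' length; the fingertips stand 11 mm ahead of it and the grasp point (between the pads) lies 8 mm behind it; z points along the fingers, y is the line along which they close (so a half turn about z gives the same grasp; the last joint's range is limited). The gripper opens to 85 mm and grips with 20 to 120 N. Pads are 22 mm wide; open, the fingers measure 114 mm over their backs; the gripper's body (76 mm by 85 mm) begins 54 mm behind the grasp point. The pads swing forward as they close: fully open they stand 13 mm farther back than shut.
Start: joints at [61.054, 15.837, -1.513, 72.651, 0, 84.076], TCP at [0.244, 0.575, 0.242] pointing down, gripper open.
Joint ranges: [-178.77, 178.77], [-48.84, 107.48], [-61.69, 71.31], [-111.58, 123.2], [-90, 87.43], [-180, 180]. Speed limits (degrees/s): [147.25, 147.25, 180, 180, 180, 180].

## Interface

Orientations are given as [roll, pitch, yaw] about the fixed x, y, z axes, in that order (R = Rz(yaw) Ry(pitch) Rx(roll)).
In Python, from station import sense, eyes, job gives the robot as it stands.
- The arm moves only by the shell command python3 -m pendant 'ROWS'. ROWS is JSON, a list that holds one entry, the list of rows, each a list of 5 numbers: the opening, from -1 (shut) to 1 (fully open), then the shift along the tool's x, y, z in m, then the turn about the tool's z in degrees. A call has 1 to 12 rows; each row shifts and turns the commanded pose from where the row before left it, along the tool's axes as they then stand; what a row does not reach is not made up. A row lasts 1/8 s, in which the tool goes at most 62.5 mm and 10.7 degrees, less where a joint would pass 70% of its speed; a pose out of reach is approached as far as the arm can. A call is refused whole if a number of a shift passes 0.0625 or a number of a turn 10.7, either way. A call with a gripper value outside its range is refused whole. The fingers move at their own pace and stop on an object; the grip force is fixed at half the most. Time passes only in rows, so rows that do not move let the fingers close. It gives the time, the measured TCP pose, the force, the opening and the grip force at its end, in the units of the state.
- sense(): the state, without advancing time (a new reading comes with each control period).
- eyes.grab_frame(name): name is "scene" or "top" or "wrist"; returns a dict with "pixels" (384x512x3 uint8, red, green, blue), "z_map" (384x512 float32, m along the optical axis (not along the pixel's ray), 0 where there is no reading), "K" (3x3 intrinsics, pixels), "k1" (the pictures are not rectified: a ray, as slopes to the right and down, at radius r is drawn at 1 + k1 r^2 times it, then the intrinsics apply), "extrinsics" (4x4, takes a point from camera to world coordinates). Camera axes: x right, y up, looking along -z (the intrinsics and any distortion apply to the point x, -y, -z); pixel columns grow to the right and rows downward; lengths in m; the calibration is good to about 2 mm. A picture is of the moment at which its call begins.
- job.close_job(): hands the job in; it is judged then, once.
The state is a dict: "time_s": time; "joints": joint angles; "joint_velocities": joint speeds; "tau": joint torques, N m; "ee_pos": TCP position; "tcp_rot": TCP orientation; "contact_force": force on the tool from outside, world axes, zero at the start; "ft_torque": the same for the moment, N m; "width": finger opening in m; "finger_force": force on a finger pad.
Only numpy, scipy, OpenCV 4.12 (cv2) and the standard library are available. Lean on these libraries where they do the work, as an engineer would, in place of code of your own. Each camera call takes 0.05 s, during which the arm holds its last target. There are 200 camera calls.

## Working session

There is one attempt and no reset: what is moved stays moved. The work goes in short steps, Python scripts to look and compute and a shell command to move; the robot and the scene stay as the last step left them, time stands still between calls to the robot, and variables do not carry over. Pictures are saved under pics/ and viewed, at most 10 in all, crops included, and the job is handed in when it is done.

```bash
mkdir -p pics; ls; cat > h.py <<'E'
import numpy as np, cv2
from station import sense, eyes, job
def grab(n):
    f=eyes.grab_frame(n); np.savez('last_%s.npz'%n,**{k:np.array(v) for k,v in f.items()}); return f
def ray(f,u,v):
    K=np.array(f['K'],float);p=np.array([(u-K[0,2])/K[0,0],(v-K[1,2])/K[1,1]]);q=p.copy();k=float(f['k1'])
    for _ in range(20): q=p/(1+k*(q@q))
    T=np.array(f['extrinsics']);return T[:3,3],T[:3,:3]@np.array([q[0],-q[1],-1.])
def at_z(f,u,v,z):
    o,d=ray(f,u,v);return o+d*(z-o[2])/d[2]
def at_d(f,u,v):
    o,d=ray(f,u,v);return o+d*float(f['z_map'][int(round(v)),int(round(u))])
def load(n): return dict(np.load('last_%s.npz'%n))
E
python3 - <<'E'
from h import *
f=grab('top');g=grab('scene')
cv2.imwrite('pics/a.png',cv2.resize(cv2.cvtColor(f['pixels'],cv2.COLOR_RGB2BGR),(800,600)))
cv2.imwrite('pics/b.png',cv2.resize(cv2.cvtColor(g['pixels'],cv2.COLOR_RGB2BGR),(800,600)))
s=sense();print(s['time_s'],s['ee_pos'],s['tcp_rot'],s['width'])
E
```

```text
pics
0.1 [0.24410607 0.57461677 0.24124995] [-1.79884307e+02 -1.19173620e-02  1.56978006e+02] 0.08556479998414919
```

View pics/a.png

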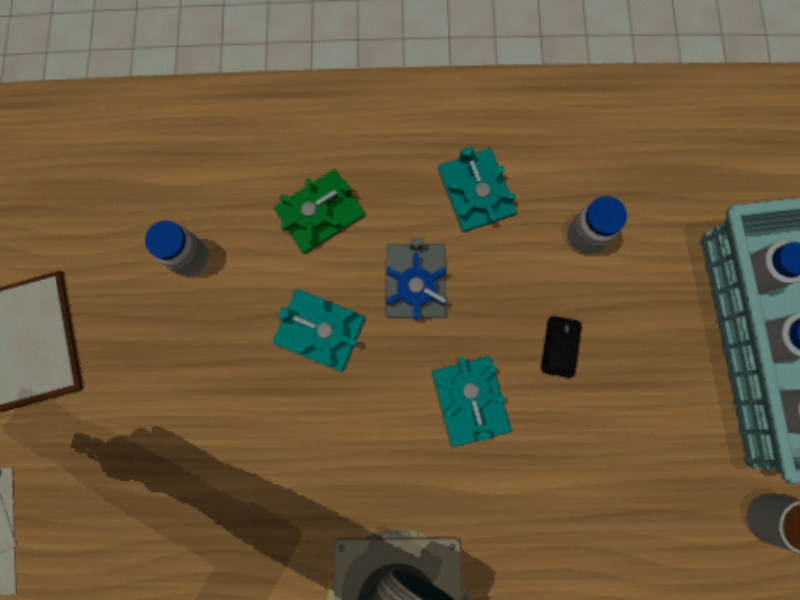

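View pics/b.png

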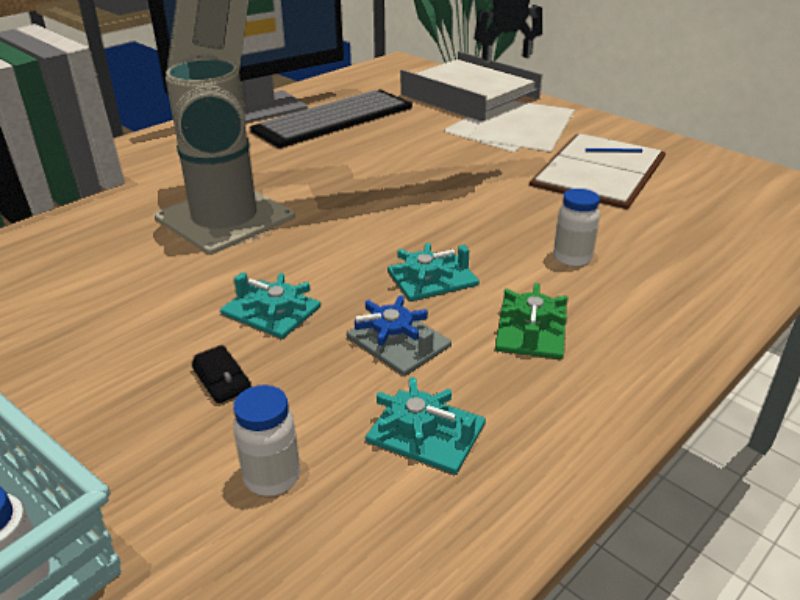

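The top picture shows one blue-wheeled grey counter at (416,285). The look-alikes are turquoise at (478,188), (320,328) and (472,400), and green at (318,210). Only the blue wheel on a grey base fits the description. Its ridge points lower right, which makes it about 120° clockwise of the pointer, so 4 clicks to go. I'll confirm that in a crop.

```bash
python3 - <<'E'
from h import *
f=load('top')
c=cv2.cvtColor(f['pixels'],cv2.COLOR_RGB2BGR)[140:220,220:320]
cv2.imwrite('pics/c.png',cv2.resize(c,(750,600),interpolation=cv2.INTER_CUBIC))
E
```

```text
(no output)
```

View pics/c.png

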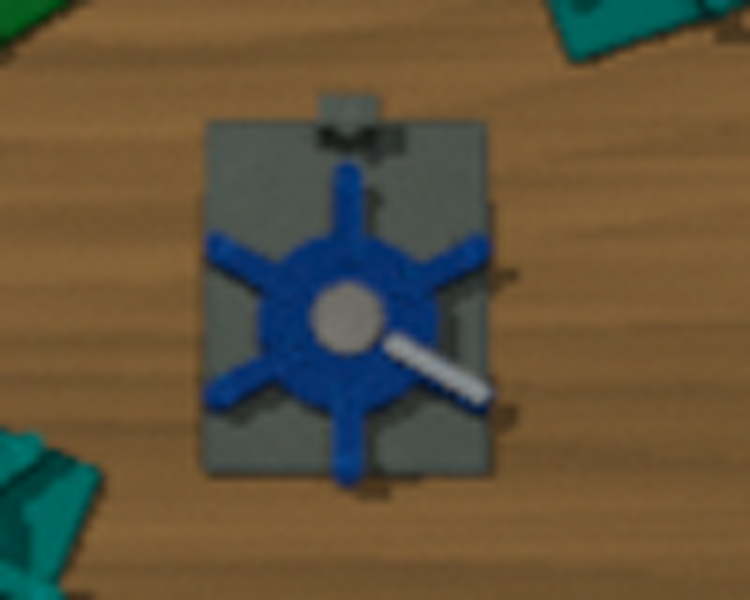

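The crop confirms the grey base with the blue wheel. The cap is at crop (348,318), the post is up at (349,108), and the ridge tip is at (488,395), about 120° clockwise and settled in a click. Starting value is -4.19, so 4 clicks. Next I'll work out the geometry.

```bash
python3 - <<'E'
from h import *
f=load('top'); P=lambda u,v:(220+(u+.5)/7.5-.5,140+(v+.5)/7.5-.5)
c=at_z(f,*P(348,318),.047);post=at_z(f,*P(349,106),.05);print('axis',c,'post',post,'yaw',np.degrees(np.arctan2(*(post-c)[1::-1])))
tips=[at_z(f,*P(u,v),.042) for u,v in [(348,160),(492,238),(493,400),(348,486),(207,402),(207,240)]]
print('mean tips',np.mean(tips,0))
for t in tips: d=t-c;print(np.hypot(*d[:2])*1000,np.degrees(np.arctan2(d[1],d[0])))
for u,v in [(205,122),(487,122),(205,474),(493,474)]: print(at_z(f,*P(u,v),.012))
z=[at_d(f,*P(u,318)) for u in(340,348,356)];print(z)
for u,v in [(464,362),(447,270),(490,357),(545,345)]: print(u,v,at_z(f,u*.64,v*.64,.03))
E
```

```text
axis [ 0.51784112 -0.03905752  0.047     ] post [ 0.59373057 -0.04098391  0.05      ] yaw -1.4540896638351906
mean tips [ 0.51809162 -0.03953965  0.042     ]
58.30868705261706 -1.3082346733543375
59.088605398709035 -60.6810453617425
57.97415199941279 -120.1681934494303
58.625150030021814 178.87331817822675
57.19161013305048 119.39251476052306
57.58594389154001 58.49507191565336
[0.59934991 0.01097522 0.012     ]
[ 0.59734435 -0.0921956   0.012     ]
[0.46894798 0.0126002  0.012     ]
[ 0.46716103 -0.0904553   0.012     ]
[array([ 0.51758335, -0.03623304,  0.04849361]), array([ 0.51805879, -0.03908023,  0.04594698]), array([ 0.51733324, -0.04179997,  0.04921058])]
464 362 [ 0.38773163 -0.11733187  0.03      ]
447 270 [ 0.54541229 -0.09374014  0.03      ]
490 357 [ 0.39531687 -0.16097008  0.03      ]
545 345 [ 0.41374733 -0.25389914  0.03      ]
```

```bash
python3 -m pendant '[[[-1,0,0,0,-7.5],[-1,0,0,0,-7.5],[-1,0,0,0,-7],[-1,-0.018,-0.047,0,0],[-1,-0.018,-0.047,0,0],[-1,-0.018,-0.047,0,0],[-1,-0.018,-0.047,0,0],[-1,-0.018,-0.047,0,0],[-1,-0.018,-0.047,0,0],[-1,-0.018,-0.047,0,0],[-1,-0.018,-0.047,0,0],[-1,-0.018,-0.047,0,0]]]'; python3 -m pendant '[[[-1,-0.018,-0.047,0,0],[-1,-0.018,-0.047,0,0],[-1,-0.018,-0.047,0,0],[-1,-0.018,-0.047,0,0],[-1,-0.018,-0.047,0,0],[-1,-0.018,-0.047,0,0],[-1,0,0,0,0],[-1,0,0,0,0]]]'; python3 -c "
from h import *
s=sense();print(s['ee_pos'],s['tcp_rot'],s['joints'],s['width'],s['contact_force'])"
```

```text
time_s: 1.6
ee_pos: [0.3989, 0.1478, 0.242]
tcp_rot: [-180.0, -0.0, 179.0]
contact_force: [0.4, 0.7, 0.3]
width: 0.0
finger_force: 0.0
time_s: 2.6
ee_pos: [0.5011, -0.1341, 0.2417]
tcp_rot: [179.9, -0.1, 179.0]
contact_force: [0.0, -0.1, 0.5]
width: -0.0001
finger_force: 0.0
[ 0.50114035 -0.13413881  0.2416932 ] [ 1.79938993e+02 -9.61985346e-02  1.78952301e+02] [-2.21391077e+01  5.15268373e+00 -1.45425250e+01  7.04164992e+01
  2.23027315e-02 -2.10913796e+01] -8.794712857024034e-05 [ 0.02381782 -0.12297177  0.51268984]
```

```bash
python3 -m pendant '[[[-1,-0.016,0,0.03,0],[-1,0,0,0.04,0],[-1,0,0,0.04,0],[-1,0,0,0.04,0],[-1,0,0,0.03,0],[-1,0,0,0.02,0],[-1,0,0,0.006,0],[-1,0,0,0,0]]]'; python3 -c "
from h import *
f=grab('scene');g=grab('top')
a=cv2.cvtColor(f['pixels'],cv2.COLOR_RGB2BGR)[140:250,190:330]
b=cv2.cvtColor(g['pixels'],cv2.COLOR_RGB2BGR)[140:220,220:320]
cv2.imwrite('pics/d.png',cv2.resize(a,(760,597),interpolation=cv2.INTER_CUBIC))
s=sense();print(s['ee_pos'],s['tcp_rot'],s['contact_force'])"
```

```text
time_s: 3.6
ee_pos: [0.5176, -0.1339, 0.0365]
tcp_rot: [180.0, -0.0, 179.0]
contact_force: [0.1, 0.2, 0.5]
width: 0.0003
finger_force: 0.0
[ 0.51863525 -0.13466842  0.03741963] [-1.79963055e+02  1.01620647e-01  1.79017859e+02] [ 0.32970464  0.00273147 -0.51847114]
```

View pics/d.png

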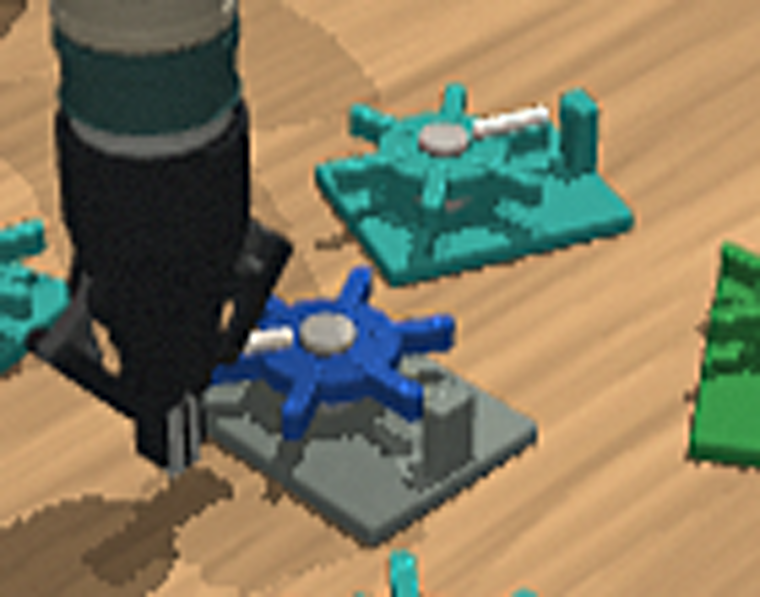

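The picture shows the shut fingertip at crop (175,465), right of the counter and clear of it. The knuckles splay out above it at (285,245) and (35,340). I'll check the heights by depth before going in.

```bash
python3 -c "
from h import *
f=load('scene')
for u,v in [(178,462),(165,455),(145,440),(145,415),(110,395),(60,350),(205,395),(200,410),(255,310)]:
  print(u,v,at_d(f,190+u*140/760,140+v*110/597).round(4))
M=f['z_map'];P=np.array([at_d(f,u,v) for v in range(140,232) for u in range(190,260)])
Q=P[(abs(P[:,0]-.5176)<.025)&(abs(P[:,1]+.134)<.08)&(P[:,2]>.012)]
for z in np.arange(.012,.12,.008):
  q=Q[(Q[:,2]>=z)&(Q[:,2]<z+.008)]
  if len(q): print(z.round(3),len(q),q.min(0).round(3),q.max(0).round(3))
"
```

```text
178 462 [ 0.5297 -0.139   0.0315]
165 455 [ 0.5235 -0.1408  0.0329]
145 440 [ 0.5215 -0.1494  0.0448]
145 415 [ 0.5217 -0.1487  0.0578]
110 395 [ 0.5288 -0.1718  0.0849]
60 350 [ 0.5268 -0.1932  0.1179]
205 395 [ 0.4843 -0.083   0.0115]
200 410 [ 0.5252 -0.1215  0.0471]
255 310 [ 0.53   -0.0926  0.0867]
0.012 35 [ 0.494 -0.095  0.012] [ 0.542 -0.054  0.015]
0.02 12 [ 0.496 -0.142  0.024] [ 0.54  -0.067  0.028]
0.028 71 [ 0.494 -0.148  0.028] [ 0.542 -0.06   0.036]
0.036 141 [ 0.496 -0.148  0.036] [ 0.542 -0.054  0.044]
0.044 65 [ 0.499 -0.151  0.044] [ 0.538 -0.055  0.052]
0.052 32 [ 0.514 -0.15   0.052] [ 0.531 -0.121  0.06 ]
0.06 24 [ 0.524 -0.15   0.061] [ 0.533 -0.107  0.068]
0.068 63 [ 0.506 -0.167  0.069] [ 0.533 -0.104  0.076]
0.076 90 [ 0.507 -0.173  0.076] [ 0.534 -0.096  0.084]
0.084 75 [ 0.503 -0.178  0.084] [ 0.536 -0.09   0.092]
0.092 101 [ 0.504 -0.186  0.092] [ 0.539 -0.084  0.1  ]
0.1 93 [ 0.514 -0.192  0.1  ] [ 0.537 -0.073  0.108]
0.108 146 [ 0.506 -0.197  0.108] [ 0.537 -0.074  0.116]
0.116 149 [ 0.507 -0.196  0.116] [ 0.539 -0.075  0.124]
```

```bash
python3 -m pendant '[[[-1,0,0.012,0,0],[-1,0,0.012,0,0],[-1,0,0.01,0,0],[-1,0,0.008,0,0],[-1,0,0,0,0]]]'; python3 -m pendant '[[[-1,0.0046,0.0002,0,5],[-1,0.0046,0.0002,0,5],[-1,0.0046,0.0002,0,5],[-1,0.0046,0.0002,0,5],[-1,0.0046,0.0002,0,5],[-1,0.0046,0.0002,0,5],[-1,0.0046,0.0002,0,5],[-1,0.0046,0.0002,0,5],[-1,0.0046,0.0002,0,5],[-1,0.0046,0.0002,0,5],[-1,0.0046,0.0002,0,5],[-1,0.0046,0.0002,0,5]]]'; python3 -m pendant '[[[-1,0,0,0,0],[-1,0,0,0,0],[-1,0,-0.01,0,0],[-1,0,-0.01,0,0],[-1,0,-0.015,0,0],[-1,0,0,0,0]]]'; python3 -c "
from h import *
g=grab('scene')
a=cv2.cvtColor(g['pixels'],cv2.COLOR_RGB2BGR)[140:250,190:330]
cv2.imwrite('pics/e.png',cv2.resize(a,(760,597),interpolation=cv2.INTER_CUBIC))"
```

```text
time_s: 4.32
ee_pos: [0.5184, -0.092, 0.0362]
tcp_rot: [180.0, -0.0, 179.0]
contact_force: [-0.3, -0.0, 0.6]
width: -0.0
finger_force: 0.0
time_s: 5.82
ee_pos: [0.4733, -0.0658, 0.0363]
tcp_rot: [-180.0, 0.0, 118.8]
contact_force: [-0.1, 0.5, -0.1]
width: 0.0003
finger_force: 0.0
time_s: 6.58
ee_pos: [0.4408, -0.0828, 0.036]
tcp_rot: [-179.9, -0.1, 118.9]
contact_force: [-0.1, -0.1, 0.6]
width: -0.0001
finger_force: 0.0
```

View pics/e.png

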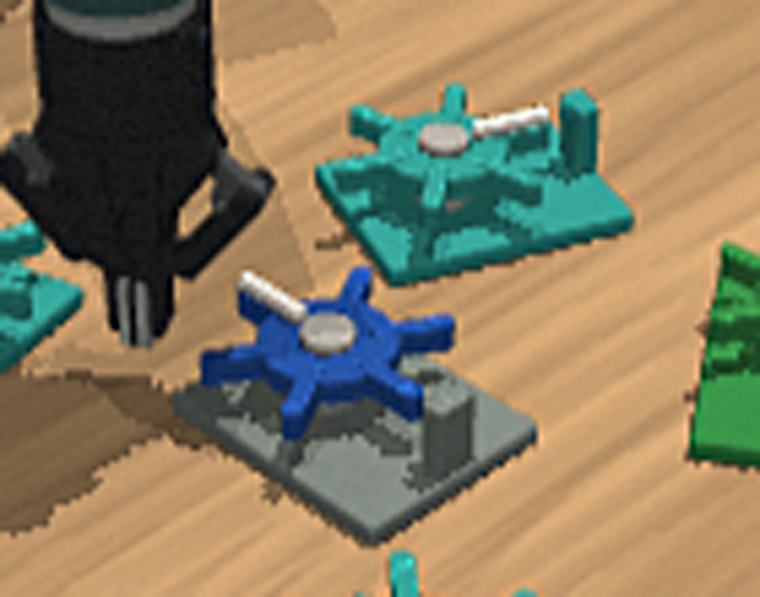

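The ridge has moved one click, with its tip at crop (243,280) pointing to the robot side. The base corners (370,545) and (535,432) haven't moved. Now the second flick.

```bash
python3 -m pendant '[[[-1,-0.0154,0.0013,0,-10],[-1,-0.0154,0.0013,0,-10],[-1,-0.0154,0.0013,0,-10],[-1,-0.0154,0.0013,0,-10],[-1,-0.0154,0.0013,0,-10],[-1,-0.0154,0.0013,0,-10],[-1,0,0,0,0],[-1,0,0,0,0]]]'
```

```text
time_s: 7.62
ee_pos: [0.5179, -0.1282, 0.0361]
tcp_rot: [180.0, -0.1, 178.8]
contact_force: [-0.1, 0.4, -0.4]
width: -0.0002
finger_force: 0.0
```

```bash
python3 -m pendant '[[[-1,0,0.012,0,0],[-1,0,0.012,0,0],[-1,0,0.008,0,0],[-1,0,0.004,0,0],[-1,0,0,0,0]]]'; python3 -m pendant '[[[-1,0.0046,0.0002,0,5],[-1,0.0046,0.0002,0,5],[-1,0.0046,0.0002,0,5],[-1,0.0046,0.0002,0,5],[-1,0.0046,0.0002,0,5],[-1,0.0046,0.0002,0,5],[-1,0.0046,0.0002,0,5],[-1,0.0046,0.0002,0,5],[-1,0.0046,0.0002,0,5],[-1,0.0046,0.0002,0,5],[-1,0.0046,0.0002,0,5],[-1,0.0046,0.0002,0,5]]]'; python3 -m pendant '[[[-1,0,0,0,0],[-1,0,0,0,0],[-1,0,-0.01,0,0],[-1,0,-0.01,0,0],[-1,0,-0.015,0,0],[-1,0,0,0,0]]]'; python3 -c "
from h import *
g=grab('scene')
a=cv2.cvtColor(g['pixels'],cv2.COLOR_RGB2BGR)[140:250,190:330]
cv2.imwrite('pics/f.png',cv2.resize(a,(760,597),interpolation=cv2.INTER_CUBIC))"
```

```text
time_s: 8.25
ee_pos: [0.5192, -0.0921, 0.0363]
tcp_rot: [-180.0, -0.0, 179.0]
contact_force: [0.3, 0.5, -1.0]
width: -0.0001
finger_force: 0.0
time_s: 9.75
ee_pos: [0.474, -0.0655, 0.0364]
tcp_rot: [180.0, 0.0, 118.8]
contact_force: [0.4, -0.1, 0.5]
width: 0.0001
finger_force: 0.0
time_s: 10.5
ee_pos: [0.4415, -0.0825, 0.036]
tcp_rot: [-179.9, -0.1, 118.9]
contact_force: [0.2, -0.2, -0.1]
width: -0.0001
finger_force: 0.0
```

View pics/f.png

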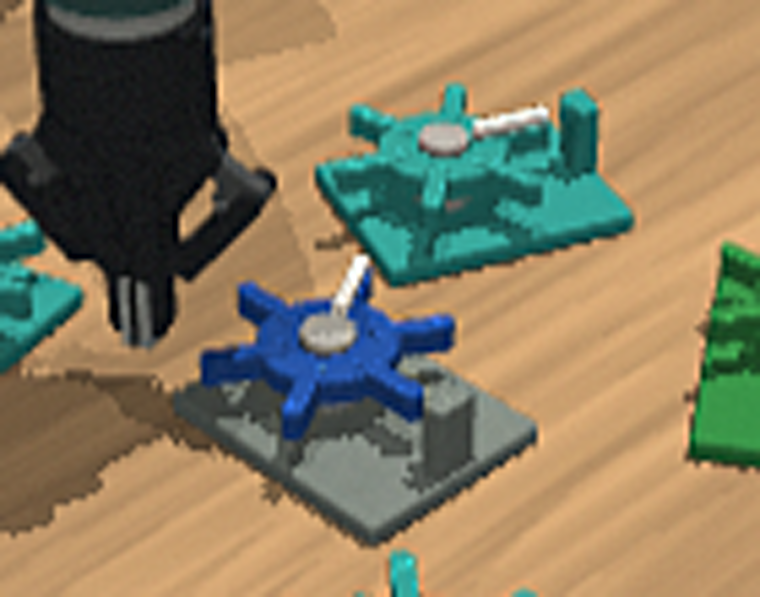

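The ridge is now at (360,265), two clicks on, and the base is unmoved. Third flick next.

```bash
python3 -m pendant '[[[-1,-0.0154,0.0013,0,-10],[-1,-0.0154,0.0013,0,-10],[-1,-0.0154,0.0013,0,-10],[-1,-0.0154,0.0013,0,-10],[-1,-0.0154,0.0013,0,-10],[-1,-0.0154,0.0013,0,-10],[-1,0,0,0,0],[-1,0,0,0,0]]]'; python3 -m pendant '[[[-1,0,0.012,0,0],[-1,0,0.012,0,0],[-1,0,0.008,0,0],[-1,0,0.004,0,0],[-1,0,0,0,0]]]'; python3 -m pendant '[[[-1,0.0046,0.0002,0,5],[-1,0.0046,0.0002,0,5],[-1,0.0046,0.0002,0,5],[-1,0.0046,0.0002,0,5],[-1,0.0046,0.0002,0,5],[-1,0.0046,0.0002,0,5],[-1,0.0046,0.0002,0,5],[-1,0.0046,0.0002,0,5],[-1,0.0046,0.0002,0,5],[-1,0.0046,0.0002,0,5],[-1,0.0046,0.0002,0,5],[-1,0.0046,0.0002,0,5]]]'; python3 -m pendant '[[[-1,0,0,0,0],[-1,0,0,0,0],[-1,0,-0.01,0,0],[-1,0,-0.01,0,0],[-1,0,-0.015,0,0],[-1,0,0,0,0],[-1,0,0,0,0]]]'; python3 -c "
from h import *
g=grab('scene')
a=cv2.cvtColor(g['pixels'],cv2.COLOR_RGB2BGR)[140:250,190:330]
cv2.imwrite('pics/g.png',cv2.resize(a,(760,597),interpolation=cv2.INTER_CUBIC))"
```

```text
time_s: 11.55
ee_pos: [0.5185, -0.1279, 0.0361]
tcp_rot: [180.0, -0.1, 178.8]
contact_force: [-0.0, -0.5, 0.3]
width: -0.0001
finger_force: 0.0
time_s: 12.18
ee_pos: [0.5198, -0.0918, 0.0364]
tcp_rot: [-180.0, 0.0, 179.0]
contact_force: [0.7, -0.2, -0.3]
width: -0.0004
finger_force: 0.0
time_s: 13.68
ee_pos: [0.4746, -0.0652, 0.0364]
tcp_rot: [180.0, 0.0, 118.8]
contact_force: [0.1, 0.4, -0.5]
width: -0.0001
finger_force: 0.0
time_s: 14.55
ee_pos: [0.444, -0.0821, 0.0364]
tcp_rot: [180.0, 0.0, 119.0]
contact_force: [0.9, -0.3, 0.0]
width: -0.0001
finger_force: 0.0
```

View pics/g.png

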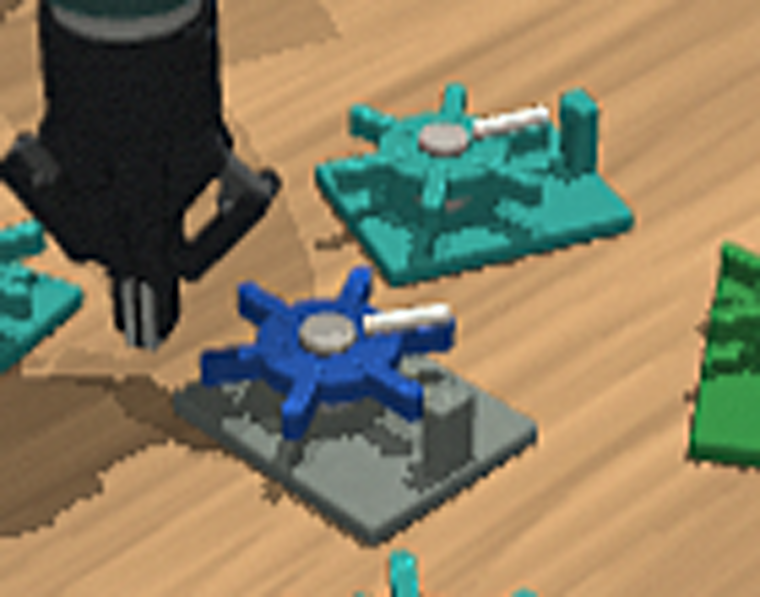

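The ridge is at (445,315), the last click before zero, and the base is unmoved. Last flick, then rise clear.

```bash
python3 -m pendant '[[[-1,-0.0154,0.0013,0,-10],[-1,-0.0154,0.0013,0,-10],[-1,-0.0154,0.0013,0,-10],[-1,-0.0154,0.0013,0,-10],[-1,-0.0154,0.0013,0,-10],[-1,-0.0154,0.0013,0,-10],[-1,0,0,0,0],[-1,0,0,0,0]]]'; python3 -m pendant '[[[-1,0.002,0.012,0,0],[-1,0,0.012,0,0],[-1,0,0.008,0,0],[-1,0,0.004,0,0],[-1,0,0,0,0]]]'; python3 -m pendant '[[[-1,0.0046,0.0002,0,5],[-1,0.0046,0.0002,0,5],[-1,0.0046,0.0002,0,5],[-1,0.0046,0.0002,0,5],[-1,0.0046,0.0002,0,5],[-1,0.0046,0.0002,0,5],[-1,0.0046,0.0002,0,5],[-1,0.0046,0.0002,0,5],[-1,0.0046,0.0002,0,5],[-1,0.0046,0.0002,0,5],[-1,0.0046,0.0002,0,5],[-1,0.0046,0.0002,0,5]]]'; python3 -m pendant '[[[-1,0,0,0,0],[-1,0,0,0,0],[-1,0,-0.01,0,0],[-1,0,-0.01,0,0],[-1,0,-0.015,0,0],[-1,0,0,-0.03,0],[-1,0,0,-0.05,0],[-1,0,0,-0.05,0],[-1,0,0,-0.03,0],[-1,0,0,0,0],[-1,0,0,0,0]]]'; python3 -c "
from h import *
g=grab('scene')
a=cv2.cvtColor(g['pixels'],cv2.COLOR_RGB2BGR)
cv2.imwrite('pics/h.png',cv2.resize(a[130:310,120:360],(800,600),interpolation=cv2.INTER_CUBIC))"
```

```text
time_s: 15.6
ee_pos: [0.5192, -0.1275, 0.0361]
tcp_rot: [180.0, -0.1, 178.9]
contact_force: [-0.9, 1.2, -0.1]
width: -0.0001
finger_force: 0.0
time_s: 16.23
ee_pos: [0.5185, -0.0914, 0.0364]
tcp_rot: [-180.0, 0.0, 179.0]
contact_force: [-0.2, 0.7, 0.7]
width: 0.0002
finger_force: 0.0
time_s: 17.73
ee_pos: [0.4733, -0.0649, 0.0364]
tcp_rot: [180.0, 0.0, 118.8]
contact_force: [0.3, 0.4, -0.2]
width: 0.0001
finger_force: 0.0
time_s: 19.1
ee_pos: [0.4414, -0.0816, 0.1954]
tcp_rot: [-179.9, -0.1, 119.0]
contact_force: [0.8, 0.9, -0.8]
width: 0.0003
finger_force: 0.0
```

View pics/h.png

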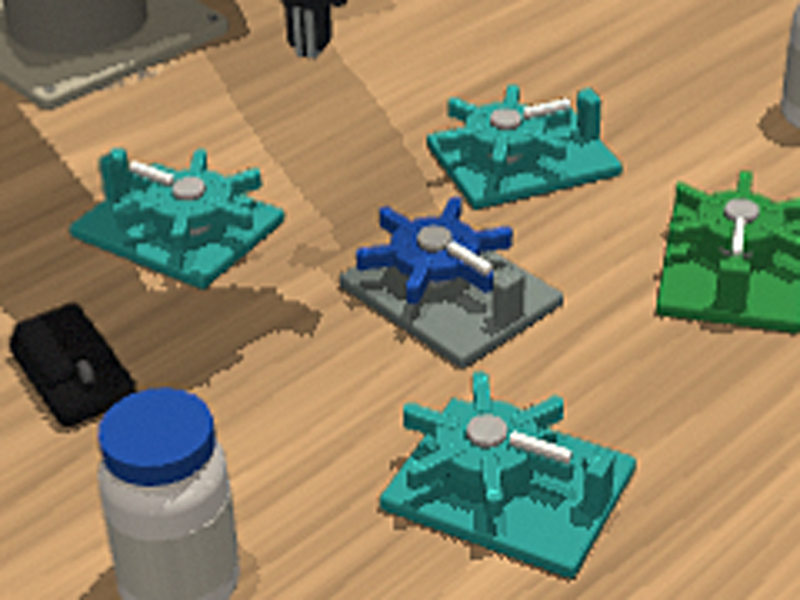

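The ridge tip at (490,268) stands at the pointer by the post (508,290). The counter is in place and the gripper is well clear.

```bash
python3 -c "
from station import job
print(job.close_job())"
```

```text
the job is handed in; nothing more can be done
None
```

The tally counter's wheel was flicked clockwise four single clicks to zero: the ridge stands at the pointer, the counter didn't visibly move, the arm finished clear, and the job is handed in (no verdict was returned).

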